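Make up two biology field kits and wedge the slide box

TASK

Make up the two kits for the field trip. The wooden case gets the black eyepiece, standing in the felt-lined bay, and the slide box, flat in the long bay and up against its end nearest the robot; once the box is in, push the wooden wedge, thin edge down, firmly into the gap between it and the far end of the bay until the box is locked tight. The white tray gets the steel objective standing in its small cell and the tall jar standing in its large cell; leave the short jar, the petri dish and the dropper bottle where they are, and let go of everything.

Things in the scene. Friction and masses are not known exactly. Their poses are not given: they have to be found in the camera images.
- slide_box_mid (a point): Slide box: closed pale wooden box 84 (x) x 40 (y) x 46 (high) mm, with a dark lid line and a small white blank label on top, 0.22 kg, loose, standing on its base. The point is its centre, 23 mm above its underside; x along its length, z up. It starts with x within 0.2 rad of pointing away from the robot.
- wedge_mid (a point): Pale wood wedge, loose, upright, 68 high, 30 wide (y). +x face flat, 12 from the point's axis; -x face slopes: 8 thick (x 4 to 12) at the lower edge, 24 at 45 up; top 23 is a 24 x 30 block: grip it by y. Point 34 above lower edge, z up. Starts in a slot of a fixed dark wood stand (60 x 56 x 26), lower edge 6 above the table, x within 0.2 rad of straight ahead: lift it straight up. All mm.
- eyepiece_mid (a point): Microscope eyepiece: black plastic round body, 34 mm diameter up to 38 mm high, then a 25 mm diameter neck to 54 mm; loose, standing on its wide end. The point is on its axis 27 mm above its underside; z up.
- objective_mid (a point): Microscope objective: bright steel round body, 28 mm diameter up to 32 mm high, tapering to a narrow nose at 50 mm; loose, standing on its wide end. The point is on its axis 25 mm above its underside; z up.
- tall_jar_mid (a point): Tall specimen jar: glass with white cap, 50 mm diameter, 75 mm high, loose, upright. The point is on its axis 37.5 mm above its underside; z up.
- short_jar_mid (a point): Short specimen jar, not wanted: like the tall one but 48 mm high, 50 mm diameter. Loose. The point is on its axis 24 mm above its underside. Leave it in place.
- petri_dish_mid (a point): Clear round petri dish, 60 mm diameter, 16 mm high, not wanted. Loose. The point is its centre, 8 mm above its underside. Leave it in place.
- dropper_mid (a point): Amber glass dropper bottle with dark cap, 32 mm diameter, 70 mm high, not wanted. Loose. The point is on its axis 35 mm above its underside. Leave it in place.
- case: Fixed wooden case 122 (x) x 134 (y) mm; origin: centre of underside, z up, x straight ahead within 0.25 rad. Inner floor z 6. Long bay: x -51 to 51, y -61 to -5, end walls to z 52, as high as the box in it. Box at its near (-x) end has its centre at x -9: 18 gap at +x, where the wedge, flat face to the +x wall, jams with its point at z 58. Eyepiece bay: x -51 to 51, y 1 to 61. Other walls to z 18.
- tray: White plastic tray with two cells, fixed, 153 (x) x 106 (y) mm, walls 3 mm thick, top at z = 20 mm, inner floor at z = 4 mm. Origin at the centre of its underside, z up, x ahead from the robot within 0.25 rad. Small cell (nearer the robot): inner x from -73 to -12 mm. Large cell: inner x from -8 to +73 mm. Both are 100 mm wide in y, centred on y = 0.

How it is judged (in metres and radians):
On the way, in this order (a step that is already met when the one before it is completed fails the run):
1. the slide box stands in the long bay of the case, toward the end nearest the robot, leaving the gap at the far end (x of slide_box_mid in the frame of case between -0.013 and 0.008 m and y of slide_box_mid in the frame of case between -0.043 and -0.023 m and z of slide_box_mid in the frame of case between 0.025 and 0.0325 m and angle between slide_box_mid's own z axis and vertical below 0.08 rad), for 0.2 s.
2. the wedge is pushed down tight between the slide box and the far end of the bay (x of wedge_mid in the frame of case between 0.033 and 0.051 m and y of wedge_mid in the frame of case between -0.048 and -0.018 m and z of wedge_mid in the frame of case between 0.045 and 0.063 m and angle between wedge_mid's own z axis and vertical below 0.15 rad and contact force between wedge and slide_box above 2 N), for 0.05 s.
At the end, for the whole second after the job is handed in: Slide box in long bay within 2.5 mm of its near end; wedge upright (0.15 rad) in the far gap, at most 5 mm above nominal seat; eyepiece in the other bay, objective in small cell, tall jar in large cell, upright within 0.1 rad on the floor; all released, at rest (x of slide_box_mid in the frame of case between -0.013 and -0.0065 m and y of slide_box_mid in the frame of case between -0.043 and -0.023 m and z of slide_box_mid in the frame of case between 0.025 and 0.0325 m and angle between slide_box_mid's own z axis and vertical below 0.08 rad and x of wedge_mid in the frame of case between 0.033 and 0.051 m and y of wedge_mid in the frame of case between -0.048 and -0.018 m and z of wedge_mid in the frame of case between 0.045 and 0.063 m and angle between wedge_mid's own z axis and vertical below 0.15 rad and x of eyepiece_mid in the frame of case between -0.036 and 0.036 m and y of eyepiece_mid in the frame of case between 0.015 and 0.047 m and z of eyepiece_mid in the frame of case between 0.029 and 0.037 m and angle between each of eyepiece_mid, objective_mid, tall_jar_mid's own z axis and vertical below 0.1 rad and x of objective_mid in the frame of tray between -0.061 and -0.024 m and y of objective_mid in the frame of tray between -0.038 and 0.038 m and z of objective_mid in the frame of tray between 0.025 and 0.033 m and x of tall_jar_mid in the frame of tray between 0.014 and 0.051 m and y of tall_jar_mid in the frame of tray between -0.027 and 0.027 m and z of tall_jar_mid in the frame of tray between 0.037 and 0.046 m and linear speed of each of slide_box, wedge, eyepiece, objective, tall_jar below 0.02 m/s); the robot touches nothing.
It fails at once if a thing that is not wanted (short jar, petri dish, dropper bottle) is moved by more than 25 mm (distance of any of short_jar_mid, petri_dish_mid, dropper_mid from where it was at the start of the episode above 0.025 m).
It also fails if it takes over 112 s, if anything falls off the work surface, if the arm or the gripper's body presses on something with over 40 N, if the wrist force passes 120 N, or if a joint passes its speed limit or range.

ROBOT

A 6-joint arm with a two-finger parallel gripper is mounted at the origin on the work surface. World frame = base frame: x ahead of the robot, y to its left, z up, the work surface at z = 0. Lengths are in mm, angles in degrees, forces in N, time in s.
With the tool pointing down it reaches from about 350 to 850 mm from the base axis. Payload 8.1 kg.
Tool frame: the origin (TCP) lies between the finger pads; the fingertips stand 17 mm ahead of it and the grasp point (between the pads) lies 2 mm behind it; z points along the fingers, y is the line along which they close (so a half turn about z gives the same grasp; the last joint's range is limited). The gripper opens to 85 mm and grips with 20 to 120 N. Pads are 22 mm wide; open, the fingers measure 114 mm over their backs; the gripper's body (76 mm by 85 mm) begins 54 mm behind the grasp point. The pads swing forward as they close: fully open they stand 13 mm farther back than shut.
Start: joints at [-68.205, 7.471, 85.268, -0, 87.261, -4.893], TCP at [269.502, -536.073, 248.292] pointing down, gripper open.
Joint ranges: [-169.43, 169.43], [-51.17, 129.36], [1.28, 143.12], [-76.62, 256.62], [0, 156.53], [-152.29, 152.29]. Speed limits (degrees/s): [136.94, 136.94, 159.86, 180, 180, 180].

INTERFACE

Orientations are given as [roll, pitch, yaw] about the fixed x, y, z axes, in that order (R = Rz(yaw) Ry(pitch) Rx(roll)).
In Python, from bench import sense, snapshot, hand_in, trace, place_of gives the robot as it stands.
- The arm moves only by the shell command python3 -m handwheel 'ROWS' [FORCE]. ROWS is JSON, a list of rows, each a list of 7 numbers: the opening, from -1 (shut) to 1 (fully open), then the shift along the tool's x, y, z in cm, then the turn, a rotation vector about the tool's x, y, z in rad. A call has 1 to 12 rows; each row shifts and turns the commanded pose from where the row before left it, along the tool's axes as they then stand; what a row does not reach is not made up. A row lasts 1/12 s, in which the tool goes at most 41.7 mm and 7.16 degrees, less where a joint would pass 70% of its speed; a pose out of reach is approached as far as the arm can. A call with a gripper value outside its range is refused whole. The fingers move at their own pace and stop on an object; FORCE is the grip in N (left out, the last holds). Time passes only in rows, so rows that do not move let the fingers close. It gives the time, the measured TCP pose, the force, the opening and the grip force at its end, in the units of the state.
- sense(): the state, without advancing time (a new reading comes with each control period).
- snapshot(name): name is "scene" or "top"; returns a dict with "image" (400x640x3 uint8, red, green, blue), "intrinsics" (3x3 intrinsics, pixels), "k1" (the pictures are not rectified: a ray, as slopes to the right and down, at radius r is drawn at 1 + k1 r^2 times it, then the intrinsics apply), "R" (3x3) and "t" (3): a world point X has camera coordinates R X + t. Camera axes: x right, y down, z forward; pixel columns grow to the right and rows downward; lengths in mm; the calibration is good to about 2 mm. A picture is of the moment at which its call begins. There is no depth.
- hand_in(): hands the job in; it is judged then, once.
Trained networks look in a picture, given as the dict that the camera call returned (one of the last four; its "shot" number tells which), for a name from the list of things; names that differ only in an ending like _2 or _b are one class to them, and where a whole thing is asked for, a point or a joint stands for the part that bears it (a point fixed in the world has none). Each returns a list of dicts, best first, with "conf" (0 to 1); they miss things now and then, are a little off and sometimes report something else, mostly with a low value. They report only what shows in the picture. A call takes as long as a camera call.
- trace(picture, query): "pixels" (400x640 bool, what is visible of it).
- place_of(picture, query): "location" ([x, y, z] in mm, in world coordinates, good to about 4 mm: a listed point, or the origin of a listed thing).
The state is a dict: "time": time; "joint_pos": joint angles; "qd": joint speeds; "joint_efforts": joint torques, N m; "tool_pos": TCP position; "tcp_rot": TCP orientation; "ft_force": force on the tool from outside, world axes, zero at the start; "wrist_torque": the same for the moment, N m; "finger_gap": finger opening in mm; "grip_force": force on a finger pad.
Only numpy, scipy, OpenCV 4.12 (cv2) and the standard library are available. Lean on these libraries where they do the work, as an engineer would, in place of code of your own. Each camera call takes 0.05 s, during which the arm holds its last target. There are 200 camera calls.

## Working session

There is one attempt and no reset: what is moved stays moved. The work goes in short steps, Python scripts to look and compute and a shell command to move; the robot and the scene stay as the last step left them, time stands still between calls to the robot, and variables do not carry over. Pictures are saved under pics/ and viewed, at most 14 in all, crops included, and the job is handed in when it is done.

```bash
mkdir -p pics; cat > h.py <<'E'
import numpy as np, cv2
from bench import *
def snap(n,f=None):
    p=snapshot(n)
    if f: cv2.imwrite(f'pics/{f}.png',p['image'][:,:,::-1])
    return p
def proj(p,X):
    c=(np.atleast_2d(X)@np.array(p['R']).T)+np.array(p['t'])
    s=c[:,:2]/c[:,2:]; r2=(s**2).sum(1,keepdims=True); s=s*(1+p['k1']*r2)
    K=np.array(p['intrinsics']); return s@K[:2,:2].T+K[:2,2]
def ray(p,uv):
    K=np.array(p['intrinsics']); d=(np.atleast_2d(uv)-K[:2,2])/np.array([K[0,0],K[1,1]]); s=d.copy()
    for _ in range(20): s=d/(1+p['k1']*(s**2).sum(1,keepdims=True))
    R=np.array(p['R']); v=np.c_[s,np.ones(len(s))]@R; return -R.T@np.array(p['t']),v
def atz(p,uv,z):
    o,v=ray(p,uv); return o+v*((z-o[2])/v[:,2:])
E
python3 - <<'E'
from h import *
a=snap('scene','s0');b=snap('top','t0')
print(sense())
names='slide_box_mid wedge_mid eyepiece_mid objective_mid tall_jar_mid short_jar_mid petri_dish_mid dropper_mid case tray'.split()
for p in (a,b):
    print((-np.array(p['R']).T@np.array(p['t'])).round(), p['k1'])
    for n in names:
        print(n,[(np.round(d['location']).tolist(),round(d['conf'],2)) for d in place_of(p,n)[:2]])
E
```

```text
{'time': 0.1, 'joint_pos': array([-6.82045366e+01,  7.51148685e+00,  8.53253086e+01, -1.89371681e-05,
        8.72626703e+01, -4.89383114e+00]), 'qd': array([-0.04180829, -0.04694059, -0.19846501, -0.03325379,  0.0451608 ,
        0.04272858]), 'joint_efforts': array([ 9.79343640e-04, -5.70951855e+01, -5.01941729e+01, -1.54984909e-04,
        8.15581356e-03,  1.10798334e-05]), 'tool_pos': array([ 269.32138862, -535.61047456,  247.32021619]), 'tcp_rot': array([-1.79900895e+02, -8.46654173e-03,  2.66892881e+01]), 'ft_force': array([-0.02128361,  0.1785462 ,  0.58211362]), 'wrist_torque': array([-0.0315511 ,  0.02572383, -0.04292758]), 'grip_force': 0.0, 'finger_gap': 85.19290988173415}
[1202.   16.  563.] -0.030148279464470726
slide_box_mid [([447.0, 53.0, 24.0], 0.66), ([468.0, -140.0, 10.0], 0.19)]
wedge_mid [([601.0, 146.0, 42.0], 0.92)]
eyepiece_mid [([587.0, -62.0, 28.0], 0.57)]
objective_mid [([599.0, 40.0, 24.0], 0.88), ([606.0, -163.0, 19.0], 0.22)]
tall_jar_mid [([460.0, 161.0, 37.0], 0.89), ([531.0, -301.0, -4.0], 0.49)]
short_jar_mid [([605.0, -161.0, 24.0], 0.93)]
petri_dish_mid [([468.0, -141.0, 6.0], 0.93)]
dropper_mid [([435.0, -40.0, 33.0], 0.87)]
case [([530.0, -303.0, 0.0], 0.92)]
tray [([525.0, 314.0, -3.0], 0.72)]
[392.   4. 801.] -0.05492182557057017
slide_box_mid [([448.0, 56.0, 23.0], 0.92)]
wedge_mid [([604.0, -159.0, 25.0], 0.74), ([596.0, 143.0, 43.0], 0.55)]
eyepiece_mid [([586.0, -57.0, 30.0], 0.53)]
objective_mid [([602.0, 42.0, 26.0], 0.47)]
tall_jar_mid [([457.0, 159.0, 35.0], 0.69)]
short_jar_mid [([603.0, -159.0, 24.0], 0.89)]
petri_dish_mid [([464.0, -138.0, 5.0], 0.91)]
dropper_mid [([440.0, -40.0, 36.0], 0.49)]
case [([532.0, -303.0, -2.0], 0.69), ([449.0, 58.0, 22.0], 0.68)]
tray [([526.0, 313.0, 4.0], 0.68), ([586.0, -60.0, 29.0], 0.42)]
```

View pics/s0.png

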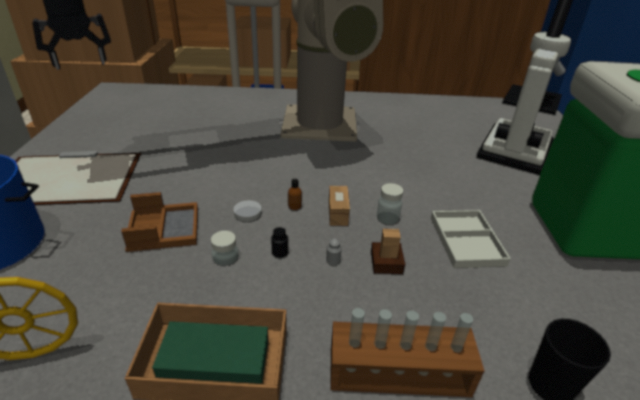

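View pics/t0.png

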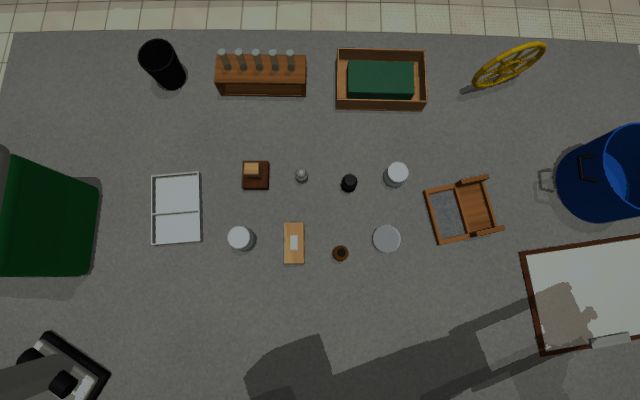

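The scene camera looks back at the robot. The case is at (160,220) with its long bay on the -y side, and the tray is at (468,237). From +y to -y the pieces are the wedge and stand (388,250), tall jar (390,203), slide box (340,204), objective (334,250) and eyepiece (280,241). The unwanted dropper (295,195), petri dish (248,210) and short jar (224,245) lie among them. The top view agrees. Next I fit the known shapes to the masks in both views, with z left free.

```bash
cat > fit.py <<'E'
from h import *
from scipy.optimize import minimize
def box(x0,x1,y0,y1,z0,z1): return np.array([[x,y,z] for x in(x0,x1) for y in(y0,y1) for z in(z0,z1)],float)
def cyl(d,z0,z1,d2=None):
    a=np.linspace(0,2*np.pi,32,endpoint=False); c=np.c_[np.cos(a),np.sin(a)]/2
    return np.r_[np.c_[c*d,0*a+z0],np.c_[c*(d2 or d),0*a+z1]]
M={'slide_box_mid':[box(-42,42,-20,20,-23,23)],
'wedge_mid':[box(-12,12,-15,15,11,34),np.r_[box(-12,12,-15,15,10,11),box(-6,12,-15,15,-8,-7)]],
'eyepiece_mid':[cyl(34,-27,11),cyl(25,11,27)],
'objective_mid':[cyl(28,-25,7),cyl(28,7,25,10)],
'tall_jar_mid':[cyl(50,-37.5,37.5)],
'case':[box(-61,61,-67,67,0,18),box(-61,-51,-67,0,0,52),box(51,61,-67,0,0,52)],
'tray':[box(-76.5,76.5,-53,53,0,20)]}
S=4
def sil(p,parts,q):
    c,s=np.cos(q[3]),np.sin(q[3]); R=np.array([[c,-s,0],[s,c,0],[0,0,1]]); m=np.zeros((400*S,640*S),np.uint8)
    for P in parts:
        uv=proj(p,P@R.T+q[:3]); h=cv2.convexHull(((uv+.5)*S*16-8).round().astype(np.int32))
        cv2.fillPoly(m,[h],255,shift=4)
    return cv2.resize(m,(640,400),interpolation=cv2.INTER_AREA)/255.
def fit(n,pics,z=None,yaw=False,verbose=True):
    ms=[];locs=[]
    for p in pics:
        pl=place_of(p,n); tr=trace(p,n); 
        if pl: locs.append(pl[0])
        best=None
        ms.append([t['pixels'] for t in tr[:3]])
    return ms,locs
def solve(n,pics,masks,q0,yaw=True):
    def cost(v):
        q=[q0[0]+v[0],q0[1]+v[1],q0[2]+v[2],(q0[3]+v[3]/60) if yaw else 0]
        return sum(np.abs(sil(p,M[n],q)-m).sum()/m.sum() for p,m in zip(pics,masks))+ (0 if abs(v[2])<25 else 1)
    k=4 if yaw else 3; best=None
    for y in ((-6,6) if yaw else (0,)):
        s0=np.zeros(k); 
        if yaw:s0[3]=y
        sim=np.r_[[s0],s0+6*np.eye(k)]
        r=minimize(cost,s0,method='Nelder-Mead',options=dict(initial_simplex=sim,xatol=.05,fatol=1e-4))
        if best is None or r.fun<best.fun: best=r
    v=best.x; return np.r_[np.array(q0[:3])+v[:3], np.degrees(q0[3]+v[3]/60) if yaw else 0],best.fun
E
cat > m.py <<'E'
from fit import *
a=snap('scene');b=snap('top'); 
g={'slide_box_mid':[448,55,24],'wedge_mid':[598,145,42],'eyepiece_mid':[586,-60,28],'objective_mid':[600,41,25],'tall_jar_mid':[459,160,37],'case':[531,-303,0],'tray':[525,314,0]}
ov=[x['image'].copy() for x in(a,b)]
for n,q in g.items():
    q=q+[0]; ms=[];ps=[]
    for p in (a,b):
        t=[(2*(d['pixels']*sil(p,M[n],q)).sum()/(d['pixels'].sum()+sil(p,M[n],q).sum()),d) for d in trace(p,n)]
        if t:
            k=max(t,key=lambda t:t[0])
            if k[0]>.4: ms.append(k[1]['pixels'].astype(float));ps.append(p)
    y=n in('slide_box_mid','wedge_mid','case','tray')
    r,f=solve(n,ps,ms,q,y); print(n,len(ms),r.round(1),round(f/len(ms),3))
    for i,p in enumerate((a,b)):
        c,_=cv2.findContours((sil(p,M[n],[*r[:3],np.radians(r[3])])>.5).astype(np.uint8),0,1); cv2.drawContours(ov[i],c,-1,(255,0,0),1)
A=cv2.resize(ov[0][170:280,110:520],None,fx=1.9,fy=1.9);B=cv2.resize(ov[1][150:280,130:520],None,fx=2,fy=2)
w=800;C=np.zeros((490,800,3),np.uint8);C[:A.shape[0],:A.shape[1]]=A;C[215:215+B.shape[0],:B.shape[1]]=B
cv2.imwrite('pics/ov.png',C[:,:,::-1])
E
python3 m.py
```

```text
slide_box_mid 1 [453.2  52.7  21.6   1.5] 0.051
wedge_mid 2 [599.6 144.3  35.8   7.4] 0.135
eyepiece_mid 2 [582.6 -59.   23.2   0. ] 0.11
objective_mid 2 [598.   43.7  22.7   0. ] 0.191
tall_jar_mid 2 [458.  160.5  32.3   0. ] 0.132
case 2 [ 530.3 -304.3   -2.7   13.7] 0.044
tray 2 [522.6 314.6  -1.7   6.3] 0.022
```

View pics/ov.png

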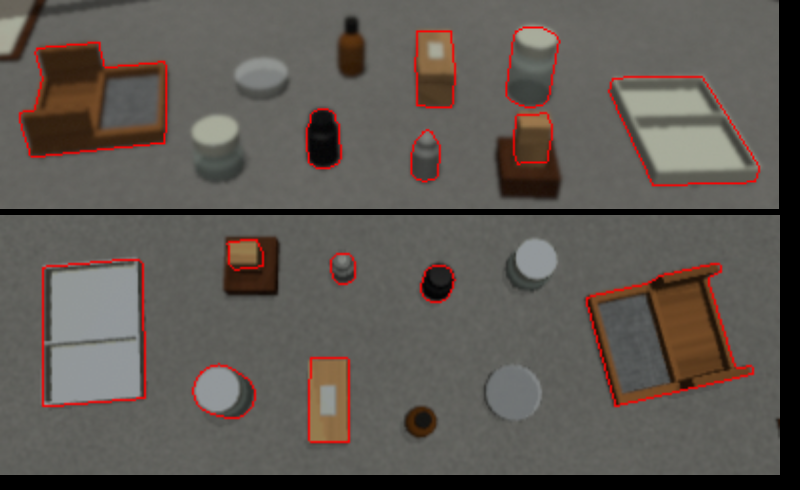

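The fitted outlines sit well on every piece, and all heights come out 0 to 5 mm below nominal, about the calibration error. One refinement with z fixed, plus the stand and wedge yaw, then I move.

```bash
cat > m2.py <<'E'
from fit import *
import sys
G={'slide_box_mid':[452,53,23,.03],'wedge_mid':[598,145,40,0.06],'eyepiece_mid':[585,-60,27,0],'objective_mid':[600,42,25,0],'tall_jar_mid':[459,160,37.5,0],'case':[530,-304,0,.24],'tray':[523,314,0,.11]}
def mask(p,n,q):
    s=sil(p,M[n],q); t=[(2*(d['pixels']*s).sum()/(d['pixels'].sum()+s.sum()),d) for d in trace(p,n)]
    k=max(t,key=lambda t:t[0],default=(0,0)); return k[1]['pixels'].astype(float) if k[0]>.4 else None
def fixz(n,pics,q,z=None):
    ms=[(p,mask(p,n,q)) for p in pics]; ms=[m for m in ms if m[1] is not None]
    yaw=n in('slide_box_mid','wedge_mid','case','tray')
    out=[]
    for sub in [[m] for m in ms]+([ms] if len(ms)>1 else []):
        f=lambda v:sum(np.abs(sil(p,M[n],[q[0]+v[0],q[1]+v[1],q[2],q[3]+(v[2]/60 if yaw else 0)])-m).sum()/m.sum() for p,m in sub)
        k=3 if yaw else 2
        best=None
        for y in ((-5,5) if yaw else (0,)):
            s0=np.zeros(k)
            if yaw:s0[2]=y
            r=minimize(f,s0,method='Nelder-Mead',options=dict(initial_simplex=np.r_[[s0],s0+5*np.eye(k)],xatol=.05,fatol=1e-4))
            if best is None or r.fun<best.fun:best=r
        v=best.x; out.append((round(q[0]+v[0],1),round(q[1]+v[1],1),round(np.degrees(q[3]+(v[2]/60 if yaw else 0)),1),round(best.fun/len(sub),3)))
    return out
if __name__=='__main__':
    a=snap('scene');b=snap('top')
    for n,q in G.items(): print(n,fixz(n,(a,b),q))
    # stand yaw: dark pixels near the wedge
    for nm,p in(('scene',a),('top',b)):
        uv=proj(p,[[598,145,13]])[0].astype(int); im=p['image'].astype(int)
        m=((im.sum(2)<170)&(im[:,:,0]>im[:,:,2]+12)); w=trace(p,'wedge_mid')[0]['pixels']; 
        m=(m|w); k=np.zeros_like(m); k[uv[1]-25:uv[1]+25,uv[0]-25:uv[0]+25]=1; m=(m&k).astype(float)
        M['stand']=[box(-30,30,-28,28,0,26)]
        m[w]=0; 
        def f(v):
            s=sil(p,M['stand'],[598+v[0],140+v[1],0,v[2]/60]); return np.abs((s-m)[~w]).sum()/m.sum()
        r=min((minimize(f,[0,0,y],method='Nelder-Mead',options=dict(initial_simplex=np.r_[[[0,0,y]],[0,0,y]+5*np.eye(3)])) for y in(-6,0,6)),key=lambda r:r.fun)
        print('stand',nm,(r.x[:2]+[598,140]).round(1),np.degrees(r.x[2]/60).round(1),round(r.fun,3))
E
python3 m2.py
```

```text
slide_box_mid [(np.float64(452.4), np.float64(52.6), np.float64(1.6), np.float64(0.094)), (np.float64(452.4), np.float64(53.3), np.float64(3.0), np.float64(0.053)), (np.float64(452.4), np.float64(53.3), np.float64(2.3), np.float64(0.078))]
wedge_mid [(np.float64(607.4), np.float64(143.3), np.float64(-7.0), np.float64(0.093)), (np.float64(597.5), np.float64(143.4), np.float64(2.4), np.float64(0.215)), (np.float64(599.5), np.float64(144.4), np.float64(-5.2), np.float64(0.232))]
eyepiece_mid [(np.float64(586.3), np.float64(-59.6), np.float64(0.0), np.float64(0.073)), (np.float64(583.0), np.float64(-59.0), np.float64(0.0), np.float64(0.086)), (np.float64(584.1), np.float64(-59.5), np.float64(0.0), np.float64(0.104))]
objective_mid [(np.float64(601.6), np.float64(42.8), np.float64(0.0), np.float64(0.082)), (np.float64(598.1), np.float64(43.8), np.float64(0.0), np.float64(0.082)), (np.float64(598.7), np.float64(43.5), np.float64(0.0), np.float64(0.111))]
tall_jar_mid [(np.float64(459.3), np.float64(161.4), np.float64(0.0), np.float64(0.092)), (np.float64(457.8), np.float64(158.4), np.float64(0.0), np.float64(0.174)), (np.float64(458.2), np.float64(161.3), np.float64(0.0), np.float64(0.139))]
case [(np.float64(532.4), np.float64(-302.9), np.float64(13.7), np.float64(0.039)), (np.float64(530.4), np.float64(-302.8), np.float64(13.3), np.float64(0.031)), (np.float64(530.8), np.float64(-303.0), np.float64(13.7), np.float64(0.04))]
tray [(np.float64(525.2), np.float64(314.0), np.float64(6.6), np.float64(0.028)), (np.float64(522.3), np.float64(313.9), np.float64(5.9), np.float64(0.02)), (np.float64(523.4), np.float64(313.9), np.float64(6.2), np.float64(0.031))]
stand scene [598.8 144.4] -1.6 0.121
stand top [599.8 144.7] 3.9 0.163
```

```bash
cat > go.py <<'E'
# total turn and then shift (cm, tool axes after turn) to world x,y,z,yaw
import sys,numpy as np
from bench import sense
from scipy.spatial.transform import Rotation as R
x,y,z,yaw=map(float,sys.argv[1:5]); s=sense()
R0=R.from_euler('xyz',s['tcp_rot'],degrees=True); R1=R.from_euler('ZYX',[yaw,0,180],degrees=True)
d=R1.inv().apply(np.array([x,y,z])-s['tool_pos'])/10
print('turn',(R0.inv()*R1).as_rotvec().round(4),'shift',d.round(2),'len',np.linalg.norm(d).round(1),'t',s['time'])
E
python3 go.py 452 53 130 2.3
```

```text
turn [-0.     -0.      0.4256] shift [ 20.6  -58.13  11.83] len 62.8 t 2.8
```

```bash
python3 -m handwheel '[[1,0,0,0,0,0,0.1064],[1,0,0,0,0,0,0.1064],[1,0,0,0,0,0,0.1064],[1,0,0,0,0,0,0.1064],[1,1.14,-3.23,0.65,0,0,0],[1,1.14,-3.23,0.65,0,0,0],[1,1.14,-3.23,0.65,0,0,0],[1,1.14,-3.23,0.65,0,0,0],[1,1.14,-3.23,0.65,0,0,0],[1,1.14,-3.23,0.65,0,0,0],[1,1.14,-3.23,0.65,0,0,0],[1,1.14,-3.23,0.65,0,0,0]]' 40
python3 -m handwheel '[[1,1.14,-3.23,0.65,0,0,0],[1,1.14,-3.23,0.65,0,0,0],[1,1.14,-3.23,0.65,0,0,0],[1,1.14,-3.23,0.65,0,0,0],[1,1.14,-3.23,0.65,0,0,0],[1,1.14,-3.23,0.65,0,0,0],[1,1.14,-3.23,0.65,0,0,0],[1,1.14,-3.23,0.65,0,0,0],[1,1.14,-3.23,0.65,0,0,0],[1,1.14,-3.23,0.65,0,0,0],[1,0,0,0,0,0,0]]'
python3 go.py 452 53 34 2.3
python3 -c "
from h import *; snap('top','t1')
p=snap('scene'); cv2.imwrite('pics/s1.png',cv2.resize(p['image'][60:280,200:480,::-1],None,fx=2.5,fy=2.5))"
```

```text
time: 3.8
tool_pos: [350.4, -272.7, 196.1]
tcp_rot: [180.0, -0.0, 2.3]
ft_force: [1.2, 0.9, 0.2]
finger_gap: 85.3
grip_force: 0.0
time: 4.72
tool_pos: [451.4, 58.0, 130.3]
tcp_rot: [-179.9, 0.0, 2.5]
ft_force: [0.3, -0.2, -0.1]
finger_gap: 85.8
grip_force: 0.0
turn [-0.0022  0.0003  0.0039] shift [0.04 0.5  9.63] len 9.6 t 4.7167
```

View pics/s1.png

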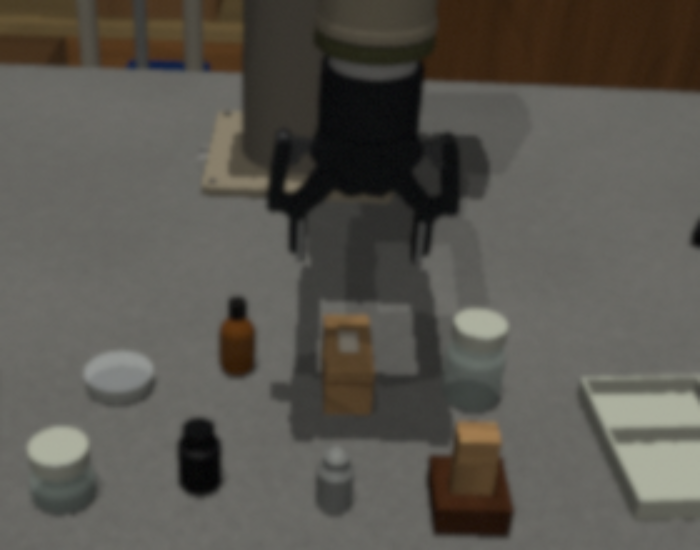

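The open gripper hangs over the slide box, fingertips at about (300,250) and (418,255) in the crop, with the wedge and stand undisturbed at (475,480). I descend with a small y correction.

```bash
python3 go.py 452 53 34 2.3
python3 -m handwheel '[[1,0,0.25,2.4,0,0,0],[1,0,0.25,2.4,0,0,0],[1,0,0,2.4,0,0,0],[1,0,0,1.2,0,0,0],[1,0,0,1.2,0,0,0],[1,0,0,0,0,0,0],[1,0,0,0,0,0,0]]'
python3 go.py 452 53 34 2.3
```

```text
turn [0.0001 0.0009 0.0034] shift [0.1  0.14 9.7 ] len 9.7 t 4.8167
time: 5.4
tool_pos: [450.9, 47.1, 35.2]
tcp_rot: [180.0, 0.1, 2.2]
ft_force: [0.3, 0.7, 0.0]
finger_gap: 85.5
grip_force: 0.0
turn [ 0.0002  0.0012 -0.0014] shift [ 0.14 -0.59  0.12] len 0.6 t 5.4
```

```bash
python3 -m handwheel '[[1,0.1,-0.5,0.1,0,0,0],[1,0,0,0,0,0,0],[1,0,0,0,0,0,0]]'
python3 -m handwheel '[[0,0,0,0,0,0,0],[-0.3,0,0,0,0,0,0],[-0.3,0,0,0,0,0,0],[-0.3,0,0,0,0,0,0],[-0.3,0,0,0,0,0,0],[-0.3,0,0,0,0,0,0],[-0.3,0,0,0,0,0,0]]'; python3 go.py 452 53 34 2.3
```

```text
time: 5.65
tool_pos: [453.1, 53.3, 35.4]
tcp_rot: [180.0, -0.1, 2.3]
ft_force: [0.3, -0.4, -0.5]
finger_gap: 85.3
grip_force: 0.0
time: 6.23
tool_pos: [452.4, 53.1, 34.6]
tcp_rot: [180.0, -0.0, 2.3]
ft_force: [-1.3, -0.5, 4.6]
finger_gap: 39.4
grip_force: 41.5
turn [ 0.     -0.0004  0.0001] shift [-0.04  0.01  0.06] len 0.1 t 6.2333
```

```bash
python3 -m handwheel '[[-0.3,0,0,-1,0,0,0],[-0.3,0,0,-2,0,0,0],[-0.3,0,0,-3,0,0,0],[-0.3,0,0,-3,0,0,0],[-0.3,0,0,-1,0,0,0],[-0.3,0,0,0,0,0,-0.1],[-0.3,0,0,0,0,0,-0.0972],[-0.3,0,0,0,0,0,0]]'; python3 go.py 534.3 -336.3 134 13.6
```

```text
time: 6.9
tool_pos: [451.9, 53.2, 134.2]
tcp_rot: [-180.0, 0.0, 13.9]
ft_force: [0.5, 0.6, -1.6]
finger_gap: 39.6
grip_force: 41.0
turn [-0.0001  0.0001  0.0046] shift [-1.150e+00  3.979e+01  2.000e-02] len 39.8 t 6.9
```

```bash
python3 -m handwheel '[[-0.3,0,1.5,0,0,0,0],[-0.3,-0.1,3,0,0,0,0],[-0.3,-0.1,3.5,0,0,0,0],[-0.3,-0.1,3.5,0,0,0,0],[-0.3,-0.1,3.5,0,0,0,0],[-0.3,-0.1,3.5,0,0,0,0],[-0.3,-0.1,3.5,0,0,0,0],[-0.3,-0.1,3.5,0,0,0,0],[-0.3,-0.1,3.5,0,0,0,0],[-0.3,-0.1,3.5,0,0,0,0],[-0.3,-0.1,3.5,0,0,0,0],[-0.3,-0.1,2.3,0,0,0,0]]'
python3 -m handwheel '[[-0.3,-0.1,1,0,0,0,0],[-0.3,0,0,0,0,0,0],[-0.3,0,0,0,0,0,0],[-0.3,0,0,0,0,0,0]]'
cat > chk.py <<'E'
from m2 import *
n,*q=__import__('sys').argv[1:]; q=list(map(float,q)); q[3]=np.radians(q[3])
a=snap('scene');b=snap('top')
print(n,[tuple(map(float,o)) for o in fixz(n,(a,b),q)])
E
python3 chk.py slide_box_mid 534 -336 122.5 13.6; python3 go.py 534.3 -336.3 134 13.6
```

```text
time: 7.9
tool_pos: [531.1, -324.6, 133.2]
tcp_rot: [-180.0, 0.1, 13.3]
ft_force: [0.7, 0.6, -1.4]
finger_gap: 39.5
grip_force: 41.0
time: 8.23
tool_pos: [532.6, -330.1, 133.6]
tcp_rot: [-179.9, 0.0, 13.6]
ft_force: [-0.1, -0.2, -2.5]
finger_gap: 39.5
grip_force: 41.0
slide_box_mid [(536.9, -333.9, 21.3, 0.124)]
turn [-0.0001 -0.0001  0.001 ] shift [-0.02  0.6   0.04] len 0.6 t 8.4333
```

```bash
python3 -m handwheel '[[-0.3,0,0.6,1,0,0,0],[-0.3,0,0,1.5,0,0,0],[-0.3,0,0,1.5,0,0,0],[-0.3,0,0,0,0,0,0],[-0.3,0,0,0,0,0,0]]'
python3 -c "
from h import *
p=snap('scene');A=cv2.resize(p['image'][130:270,90:230,::-1],(400,400),interpolation=2)
p=snap('top');B=cv2.resize(p['image'][150:270,400:520,::-1],(400,400),interpolation=2)
cv2.imwrite('pics/c2.png',np.hstack([A,B]))"; python3 go.py 534.3 -336.3 40.6 13.6
```

```text
time: 8.85
tool_pos: [533.4, -336.8, 92.7]
tcp_rot: [-179.9, 0.1, 13.6]
ft_force: [-0.1, -0.6, -0.6]
finger_gap: 39.6
grip_force: 41.0
turn [ 0.0006 -0.0004  0.0002] shift [-0.01 -0.15  5.43] len 5.4 t 8.95
```

View pics/c2.png

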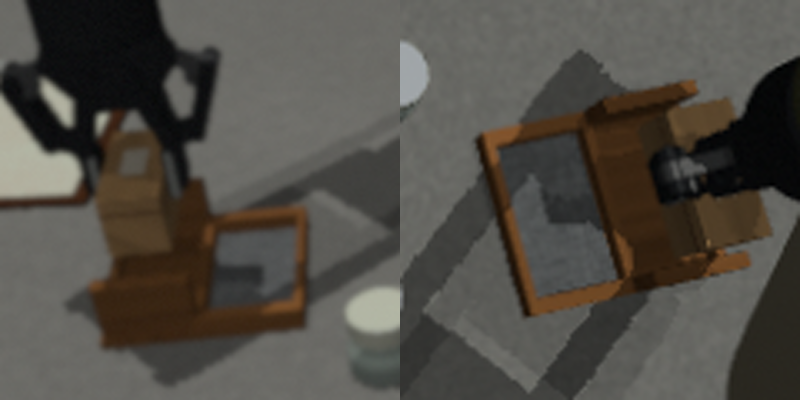

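The box hangs level over the long bay with its far face at about (137,235) in the left crop, behind the end wall. The top view shows its ends inside both end walls. I lower it.

```bash
python3 -m handwheel '[[-0.3,0,-0.1,1.2,0,0,0],[-0.3,0,0,1.2,0,0,0],[-0.3,0,0,1.2,0,0,0],[-0.3,0,0,0.8,0,0,0],[-0.3,0,0,0.5,0,0,0],[-0.3,0,0,0.3,0,0,0],[-0.3,0,0,0,0,0,0],[-0.3,0,0,0,0,0,0]]'; python3 go.py 534.3 -336.3 40.6 13.6
```

```text
time: 9.62
tool_pos: [534.3, -336.7, 42.4]
tcp_rot: [180.0, -0.0, 13.6]
ft_force: [0.4, -0.2, -1.9]
finger_gap: 39.2
grip_force: 41.0
turn [ 0.0003 -0.0002  0.    ] shift [ 0.01 -0.04  0.18] len 0.2 t 9.6167
```

```bash
python3 -m handwheel '[[-0.3,0,0,0.15,0,0,0],[-0.3,-0.1,0,0,0,0,0],[-0.3,-0.1,0,0,0,0,0],[-0.3,-0.1,0,0,0,0,0],[-0.3,0,0,0,0,0,0],[-0.3,0,0,0,0,0,0]]' 25; python3 go.py 534.3 -336.3 40.6 13.6
```

```text
time: 10.12
tool_pos: [531.2, -337.3, 40.9]
tcp_rot: [180.0, -0.0, 13.6]
ft_force: [-0.1, -0.5, -1.6]
finger_gap: 39.0
grip_force: 41.0
turn [ 0.0001 -0.0001 -0.0001] shift [ 0.33 -0.02  0.03] len 0.3 t 10.1167
```

```bash
python3 -m handwheel '[[-0.3,-0.1,0,0.05,0,0,0],[-0.3,-0.1,0,0,0,0,0],[-0.3,0,0,0,0,0,0]]'; python3 -m handwheel '[[-0.3,-0.1,0,0,0,0,0],[-0.3,-0.1,0,0,0,0,0],[-0.3,0,0,0,0,0,0]]';python3 go.py 534.3 -336.3 40.6 13.6
```

```text
time: 10.37
tool_pos: [529.9, -337.8, 40.7]
tcp_rot: [180.0, -0.1, 13.6]
ft_force: [3.1, -0.0, -1.3]
finger_gap: 39.5
grip_force: 41.1
time: 10.62
tool_pos: [529.9, -337.8, 40.9]
tcp_rot: [179.9, -0.3, 13.6]
ft_force: [13.2, 1.7, -5.4]
finger_gap: 39.3
grip_force: 40.4
turn [ 0.0017 -0.0049  0.0004] shift [ 0.47 -0.04  0.03] len 0.5 t 10.6167
```

```bash
python3 -m handwheel '[[-0.3,0.2,0,0,0,0,0],[0,0,0,0,0,0,0],[0.3,0,0,0,0,0,0],[0.3,0,0,0,0,0,0],[0.3,0,0,0,0,0,0],[0.3,0,0,-1,0,0,0],[0.3,0,0,-3,0,0,0],[1,0,0,-4,0,0,0],[1,0,0,-4,0,0,0],[1,0,0,0,0,0,0],[1,0,0,0,0,0,0]]' 40; python3 chk.py slide_box_mid 530 -338 29 13.6;python3 go.py 600 144 165 1
```

```text
time: 11.53
tool_pos: [531.4, -339.5, 165.7]
tcp_rot: [179.6, -0.3, 13.6]
ft_force: [0.2, 1.0, 0.2]
finger_gap: 85.4
grip_force: 0.0
slide_box_mid [(524.5, -340.4, 13.7, 0.433), (530.0, -337.3, 14.5, 0.181), (529.9, -337.8, 13.9, 0.314)]
turn [-0.0021  0.0022  0.2199] shift [  8.01 -47.97  -0.64] len 48.6 t 11.7333
```

```bash
python3 -m handwheel '[[1,0,0,0,0,0,0.11],[1,0,-2,0,0,0,0.11],[1,0.7,-3.8,0,0,0,0],[1,0.7,-3.8,0,0,0,0],[1,0.7,-3.8,0,0,0,0],[1,0.7,-3.8,0,0,0,0],[1,0.7,-3.8,0,0,0,0],[1,0.7,-3.8,0,0,0,0],[1,0.7,-3.8,0,0,0,0],[1,0.7,-3.8,0,0,0,0],[1,0.7,-3.8,0,0,0,0],[1,0.7,-3.8,0,0,0,0]]'
python3 -m handwheel '[[1,0.7,-3.8,0,0,0,0],[1,0,-2.5,0,0,0,0],[1,0,0,0,0,0,0],[1,0,0,0,0,0,0],[1,0,0,0,0,0,0]]'
python3 go.py 600 144 60 1
python3 - <<'E'
from h import *
p=snap('scene');c=proj(p,[[600,144,40]])[0].astype(int); 
A=cv2.resize(p['image'][c[1]-35:c[1]+35,c[0]-35:c[0]+35,::-1],(560,560),interpolation=2)
t=trace(p,'wedge_mid'); 
cv2.imwrite('pics/w.png',A); print(c)
for d in t[:2]: ys,xs=np.nonzero(d['pixels']); print(d['conf'],xs.min(),xs.max(),ys.min(),ys.max())
E
```

```text
time: 12.73
tool_pos: [588.9, 65.2, 158.5]
tcp_rot: [180.0, 0.2, 1.0]
ft_force: [0.3, -0.8, 0.9]
finger_gap: 85.1
grip_force: 0.0
time: 13.15
tool_pos: [595.1, 125.9, 158.8]
tcp_rot: [180.0, 0.1, 1.0]
ft_force: [-0.7, 0.2, 0.3]
finger_gap: 85.3
grip_force: 0.0
turn [0.0008 0.0025 0.0004] shift [ 0.52 -1.8   9.88] len 10.1 t 13.15
[388 246]
0.79 380 400 229 257
```

View pics/w.png

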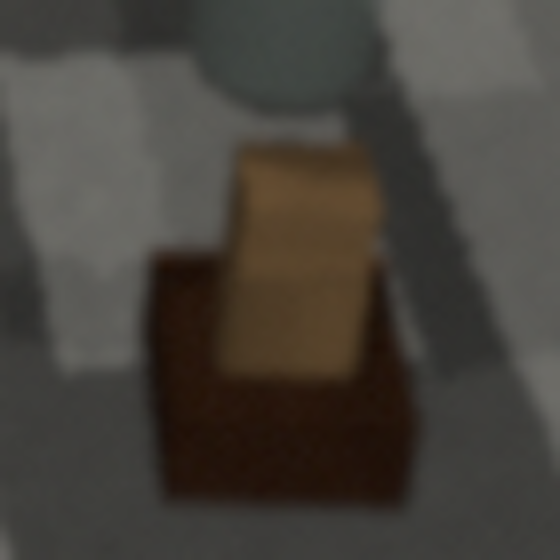

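The wedge stands in its stand: the front face meets the stand top along (220,378)-(352,380), and the top face spans rows 145-185 of the crop. I locate these edges with the calibration.

```bash
python3 - <<'E'
from h import *
p=snap('scene')
P=lambda u,v:[353+u/8-.5,211+v/8-.5]
print(atz(p,[P(220,379),P(353,381)],26).round(1)); print(atz(p,[P(240,147),P(362,147),P(244,180),P(380,185),P(380,215)],74).round(1))
print(atz(p,[P(165,500),P(408,503)],0).round(1)); print(atz(p,[P(152,380),P(412,385),P(153,256)],26).round(1))
E
python3 go.py 600 144 60 1
```

```text
[[617.2 128.1  26. ]
 [615.9 158.6  26. ]]
[[592.2 129.1  74. ]
 [590.2 156.9  74. ]
 [603.9 128.9  74. ]
 [603.5 159.3  74. ]
 [613.9 158.   74. ]]
[[630.6 117.3   0. ]
 [627.9 173.5   0. ]]
[[618.6 112.4  26. ]
 [616.3 172.   26. ]
 [575.3 115.6  26. ]]
turn [ 0.0004  0.0009 -0.0017] shift [ 0.45 -1.89  9.98] len 10.2 t 13.3
```

```bash
python3 -m handwheel '[[1,0.7,-1.8,0,0,0,-0.02],[1,0,0,3,0,0,0],[1,0,0,3,0,0,0],[1,0,0,2.5,0,0,0],[1,0,0,1.4,0,0,0],[1,0,0,0,0,0,0],[1,0,0,0,0,0,0],[1,0,0,0,0,0,0]]'; python3 go.py 602.5 143.7 60 2
```

```text
time: 13.97
tool_pos: [604.1, 144.2, 63.3]
tcp_rot: [-180.0, -0.2, 2.1]
ft_force: [0.6, 1.1, 0.2]
finger_gap: 85.8
grip_force: 0.0
turn [-0.0003 -0.0027  0.0017] shift [-0.16  0.05  0.33] len 0.4 t 13.9667
```

```bash
python3 -m handwheel '[[1,-0.1,0,0.3,0,0,0],[0,0,0,0,0,0,0],[-0.6,0,0,0,0,0,0],[-0.6,0,0,0,0,0,0],[-0.6,0,0,0,0,0,0],[-0.6,0,0,0,0,0,0],[-0.6,0,0,0,0,0,0],[-0.6,0,0,0,0,0,0],[-0.6,0,0,0,0,0,0]]' 80; python3 go.py 602.5 143.7 60 2
```

```text
time: 14.72
tool_pos: [602.0, 144.6, 58.8]
tcp_rot: [-180.0, -0.0, 2.1]
ft_force: [-0.6, -0.3, 4.2]
finger_gap: 28.7
grip_force: 78.8
turn [-0.0002 -0.0007  0.0025] shift [ 0.04  0.09 -0.12] len 0.2 t 14.7167
```

```bash
python3 -m handwheel '[[-0.6,0,0,-1,0,0,0],[-0.6,0,0,-2,0,0,0],[-0.6,0,0,-3,0,0,0],[-0.6,0,0,-3,0,0,0],[-0.6,0,0,-2,0,0,0],[-0.6,0,0,0,0,0,-0.1],[-0.6,0,0,0,0,0,-0.1],[-0.6,0,0,0,0,0,0],[-0.6,0,0,0,0,0,0]]'; python3 go.py 573.7 -326.8 170 13.6
```

```text
time: 15.47
tool_pos: [601.3, 144.5, 168.3]
tcp_rot: [-180.0, 0.0, 13.4]
ft_force: [0.1, -0.5, -0.6]
finger_gap: 28.9
grip_force: 78.8
turn [-0.0001  0.0006 -0.003 ] shift [-13.77  45.15  -0.17] len 47.2 t 15.4667
```

```bash
python3 -m handwheel '[[-0.6,-0.4,1.3,0,0,0,0],[-0.6,-0.8,2.6,0,0,0,0],[-0.6,-1.1,3.6,0,0,0,0],[-0.6,-1.1,3.6,0,0,0,0],[-0.6,-1.1,3.6,0,0,0,0],[-0.6,-1.1,3.6,0,0,0,0],[-0.6,-1.1,3.6,0,0,0,0],[-0.6,-1.1,3.6,0,0,0,0],[-0.6,-1.1,3.6,0,0,0,0],[-0.6,-1.1,3.6,0,0,0,0],[-0.6,-1.1,3.6,0,0,0,0],[-0.6,-1.1,3.6,0,0,0,0]]'
python3 -m handwheel '[[-0.6,-1.0,3.2,0,0,0,0],[-0.6,-0.5,1.6,0,0,0,-0.003],[-0.6,0,0,0,0,0,0],[-0.6,0,0,0,0,0,0],[-0.6,0,0,0,0,0,0],[-0.6,0,0,0,0,0,0]]'; python3 go.py 573.7 -326.8 107 13.6
```

```text
time: 16.47
tool_pos: [575.6, -274.5, 167.9]
tcp_rot: [-180.0, 0.0, 13.4]
ft_force: [0.9, 0.1, -0.6]
finger_gap: 28.9
grip_force: 78.9
time: 16.97
tool_pos: [573.6, -321.0, 168.0]
tcp_rot: [-180.0, 0.0, 13.8]
ft_force: [0.8, 0.5, -1.2]
finger_gap: 29.3
grip_force: 78.9
turn [-0.0008  0.0004  0.0032] shift [-0.12  0.56  6.1 ] len 6.1 t 16.9667
```

```bash
python3 -m handwheel '[[-0.6,0,0.5,1.5,0,0,0],[-0.6,0,0,2,0,0,0],[-0.6,0,0,1.5,0,0,0],[-0.6,0,0,0.8,0,0,0],[-0.6,0,0,0,0,0,0],[-0.6,0,0,0,0,0,0],[-0.6,0,0,0,0,0,0]]'; python3 go.py 573.7 -326.8 107 13.6
python3 -c "
from h import *
p=snap('scene');A=cv2.resize(p['image'][150:260,95:205,::-1],(400,400),interpolation=2)
p=snap('top');B=cv2.resize(p['image'][150:270,400:520,::-1],(400,400),interpolation=2)
cv2.imwrite('pics/c3.png',np.hstack([A,B]))"
```

```text
time: 17.55
tool_pos: [575.5, -327.2, 111.3]
tcp_rot: [179.9, -0.1, 13.8]
ft_force: [0.4, -0.2, 0.5]
finger_gap: 29.0
grip_force: 78.9
turn [ 0.0011 -0.001   0.0034] shift [-0.17 -0.08  0.43] len 0.5 t 17.55
```

View pics/c3.png

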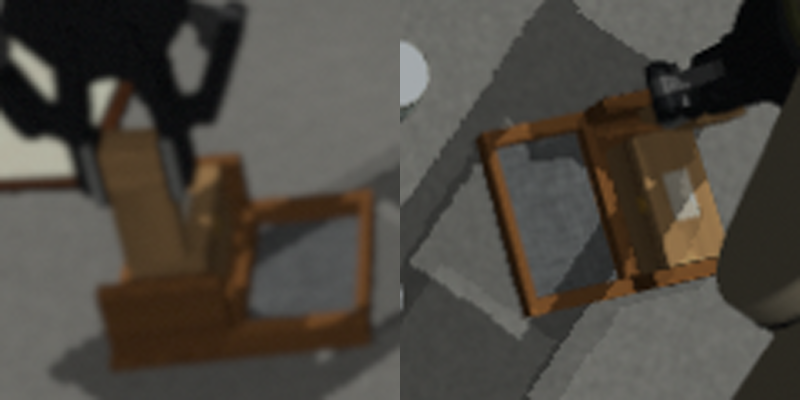

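The wedge hangs upright just behind the far end wall, its lower edge at about (130,278)-(215,270) in the left crop. The box sits in the bay. I lower it in small steps while watching the force.

```bash
python3 -m handwheel '[[-0.6,0,0,0,0,0,0],[-0.6,0,0,0,0,0,0]]'; python3 go.py 573.7 -326.8 100 13.6;  python3 -m handwheel '[[-0.6,-0.1,0,0.3,0,0,0],[-0.6,0,0,0.3,0,0,0],[-0.6,0,0,0.3,0,0,0],[-0.6,0,0,0.3,0,0,0],[-0.6,0,0,0,0,0,0],[-0.6,0,0,0,0,0,0]]'; python3 go.py 573.7 -326.8 100 13.6
```

```text
time: 17.82
tool_pos: [575.3, -327.4, 111.3]
tcp_rot: [179.9, -0.1, 13.8]
ft_force: [-0.2, 0.0, -0.6]
finger_gap: 28.8
grip_force: 78.9
turn [ 0.0011 -0.001   0.003 ] shift [-0.14 -0.09  1.13] len 1.1 t 17.8167
time: 18.32
tool_pos: [573.5, -327.1, 97.7]
tcp_rot: [-180.0, 0.0, 13.8]
ft_force: [0.8, -0.4, -0.3]
finger_gap: 28.9
grip_force: 78.9
turn [-0.0008  0.0007  0.003 ] shift [ 0.02 -0.02 -0.23] len 0.2 t 18.3167
```

```bash
python3 -m handwheel '[[-0.6,0.1,0,0.2,0,0,0],[-0.6,0.1,0,0.2,0,0,0],[-0.6,0,0,0,0,0,0],[-0.6,0,0,0,0,0,0]]';python3 -m handwheel '[[-0.6,0.1,0,0,0,0,0],[-0.6,0.1,0,0,0,0,0],[-0.6,0,0,0,0,0,0],[-0.6,0,0,0,0,0,0]]'; python3 go.py 573.7 -326.8 77 13.6
```

```text
time: 18.65
tool_pos: [575.8, -326.7, 94.1]
tcp_rot: [-180.0, 0.0, 13.8]
ft_force: [-0.9, 0.0, 0.2]
finger_gap: 28.8
grip_force: 78.9
time: 18.98
tool_pos: [577.9, -326.3, 94.4]
tcp_rot: [180.0, -0.0, 13.8]
ft_force: [0.4, 0.3, -0.9]
finger_gap: 29.3
grip_force: 78.9
turn [ 0.0001 -0.0001  0.0032] shift [-0.42 -0.05  1.74] len 1.8 t 18.9833
```

```bash
python3 -m handwheel '[[-0.6,0.1,0,0,0,0,0],[-0.6,0.1,0,0,0,0,0],[-0.6,0,0,0,0,0,0],[-0.6,0,0,0,0,0,0]]';python3 -m handwheel '[[-0.6,0.1,0,0,0,0,0],[-0.6,0.1,0,0,0,0,0],[-0.6,0,0,0,0,0,0],[-0.6,0,0,0,0,0,0]]'; python3 go.py 573.7 -326.8 77 13.6
```

```text
time: 19.32
tool_pos: [579.0, -326.1, 94.3]
tcp_rot: [-180.0, 0.1, 13.8]
ft_force: [-5.5, -1.3, 2.5]
finger_gap: 29.1
grip_force: 79.2
time: 19.65
tool_pos: [579.4, -326.0, 94.2]
tcp_rot: [-179.9, 0.2, 13.7]
ft_force: [-12.7, -2.5, 6.4]
finger_gap: 28.5
grip_force: 79.9
turn [-0.001   0.0043  0.0024] shift [-0.58 -0.06  1.72] len 1.8 t 19.65
```

```bash
python3 -m handwheel '[[-0.6,-0.35,0,0,0,0,0],[-0.6,0,0,0.4,0,0,0],[-0.6,0,0,0.4,0,0,0],[-0.6,0,0,0.3,0,0,0],[-0.6,0,0,0,0,0,0],[-0.6,0,0,0,0,0,0]]' 110;python3 -m handwheel '[[-0.6,0,0,0.2,0,0,0],[-0.6,0,0,0.2,0,0,0],[-0.6,0,0,0,0,0,0],[-0.6,0,0,0,0,0,0]]'; python3 go.py 578 -326 77 13.6
```

```text
time: 20.15
tool_pos: [578.2, -325.8, 82.6]
tcp_rot: [-180.0, 0.0, 13.8]
ft_force: [0.9, 0.4, 0.2]
finger_gap: 28.6
grip_force: 108.9
time: 20.48
tool_pos: [578.5, -326.1, 79.3]
tcp_rot: [180.0, -0.0, 13.8]
ft_force: [1.3, 0.9, -0.8]
finger_gap: 28.6
grip_force: 109.0
turn [ 0.0001 -0.0004  0.0032] shift [-0.04 -0.02  0.23] len 0.2 t 20.4833
```

```bash
python3 -m handwheel '[[-0.6,0,0,0.2,0,0,0],[-0.6,0,0,0.1,0,0,0],[-0.6,0,0,0,0,0,0],[-0.6,0,0,0,0,0,0]]';python3 -m handwheel '[[-0.6,0,0,0.1,0,0,0],[-0.6,0,0,0.1,0,0,0],[-0.6,0,0,0,0,0,0],[-0.6,0,0,0,0,0,0]]'; python3 go.py 578 -326 77 13.6
```

```text
time: 20.82
tool_pos: [578.9, -326.5, 77.3]
tcp_rot: [179.9, -0.1, 13.8]
ft_force: [0.6, 1.4, 4.7]
finger_gap: 28.5
grip_force: 110.0
time: 21.15
tool_pos: [579.2, -326.7, 76.6]
tcp_rot: [179.9, -0.1, 13.8]
ft_force: [-1.2, 1.9, 12.6]
finger_gap: 28.4
grip_force: 111.2
turn [ 0.0018 -0.0017  0.0031] shift [-0.09 -0.1  -0.04] len 0.1 t 21.15
```

```bash
python3 -m handwheel '[[-0.6,0,0,0.2,0,0,0],[-0.6,0,0,0.2,0,0,0],[-0.6,0,0,0,0,0,0],[-0.6,0,0,0,0,0,0]]';python3 -m handwheel '[[-0.6,0,0,0.2,0,0,0],[-0.6,0,0,0.2,0,0,0],[-0.6,0,0,0,0,0,0],[-0.6,0,0,0,0,0,0]]'; python3 go.py 578 -326 77 13.6
```

```text
time: 21.48
tool_pos: [579.6, -327.3, 75.3]
tcp_rot: [179.8, -0.1, 13.8]
ft_force: [-8.4, 5.6, 28.5]
finger_gap: 29.0
grip_force: 113.3
time: 21.82
tool_pos: [580.6, -327.9, 73.8]
tcp_rot: [179.7, -0.2, 13.8]
ft_force: [-12.3, 8.0, 41.8]
finger_gap: 28.4
grip_force: 115.7
turn [ 0.0051 -0.0042  0.0031] shift [-0.2  -0.24 -0.32] len 0.5 t 21.8167
```

```bash
python3 -m handwheel '[[-0.6,-0.2,-0.1,-0.4,0,0,0],[-0.2,0,0,0,0,0,0],[-0.1,0,0,0,0,0,0],[-0.1,0,0,0,0,0,0],[-0.1,0,0,-0.5,0,0,0],[-0.1,0,0,-2,0,0,0],[0.2,0,0,-3,0,0,0],[1,0,0,-4,0,0,0],[1,0,0,0,0,0,0],[1,0,0,0,0,0,0]]' 40; python3 chk.py wedge_mid 568 -327 58 13.6; python3 go.py 585 -59.5 130 90
python3 -c "
from h import *
p=snap('scene');A=cv2.resize(p['image'][150:260,95:205,::-1],(400,400),interpolation=2)
p=snap('top');B=cv2.resize(p['image'][150:270,400:520,::-1],(400,400),interpolation=2)
cv2.imwrite('pics/c4.png',np.hstack([A,B]))"
```

```text
time: 22.65
tool_pos: [577.7, -327.0, 169.3]
tcp_rot: [179.7, -0.2, 13.8]
ft_force: [0.1, 0.5, -0.3]
finger_gap: 83.9
grip_force: 0.0
wedge_mid [(578.1, -327.6, 13.7, 0.074), (574.4, -323.7, 21.0, 0.575), (576.6, -327.4, 16.4, 0.399)]
turn [-4.0000e-03  3.0000e-04 -1.3305e+00] shift [26.55  1.01  3.3 ] len 26.8 t 22.85
```

View pics/c4.png

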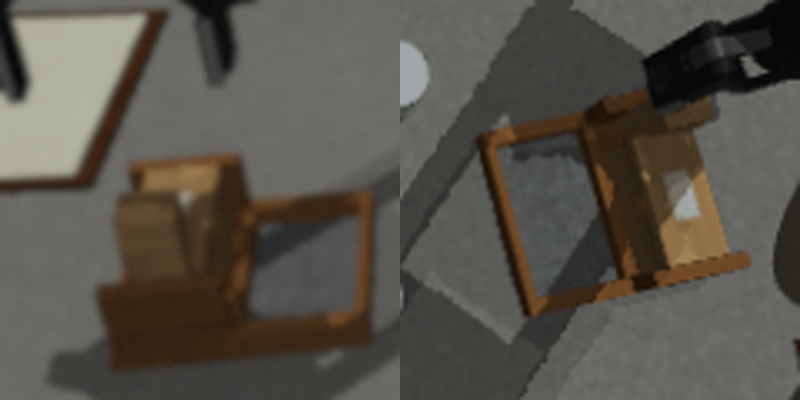

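The wedge stands seated behind the far wall at (155,240) in the left crop, and the box is against the near wall. Next is the eyepiece, with the tool turned to close along the case's x.

```bash
python3 -m handwheel '[[1,0,0,0,0,0,-0.12],[1,0,0,0,0,0,-0.12],[1,0,0,0,0,0,-0.12],[1,0,0,0,0,0,-0.12],[1,0,0,0,0,0,-0.12],[1,0,0,0,0,0,-0.12],[1,0,0,0,0,0,-0.12],[1,0,0,0,0,0,-0.12],[1,0,0,0,0,0,-0.12],[1,0,0,0,0,0,-0.12],[1,0,0,0,0,0,-0.12],[1,0,0,0,0,0,-0.12]]'
python3 -m handwheel '[[1,0,0,0,0,0,-0.12],[1,0,0,0,0,0,0],[1,0,0,0,0,0,0]]';  python3 go.py 584.5 -59.3 130 103.6
```

```text
time: 23.95
tool_pos: [575.5, -325.3, 164.0]
tcp_rot: [-179.9, -0.1, 96.6]
ft_force: [0.4, 0.8, 0.4]
finger_gap: 85.3
grip_force: 0.0
time: 24.2
tool_pos: [575.6, -325.4, 164.3]
tcp_rot: [-179.9, -0.1, 102.9]
ft_force: [-1.0, 0.0, 0.0]
finger_gap: 85.4
grip_force: 0.0
turn [-0.0011 -0.0012 -0.0116] shift [25.66  7.12  3.43] len 26.8 t 24.2
```

```bash
python3 -m handwheel '[[1,1.6,0.45,0.2,0,0,-0.011],[1,3.2,0.89,0.4,0,0,0],[1,3.2,0.89,0.4,0,0,0],[1,3.2,0.89,0.4,0,0,0],[1,3.2,0.89,0.4,0,0,0],[1,3.2,0.89,0.4,0,0,0],[1,3.2,0.89,0.4,0,0,0],[1,3.2,0.89,0.4,0,0,0],[1,1.6,0.44,0.4,0,0,0],[1,0,0,0,0,0,0],[1,0,0,0,0,0,0],[1,0,0,0,0,0,0]]'
python3 -m handwheel '[[1,0,0,0,0,0,0],[1,0,0,0,0,0,0]]';  python3 go.py 584.5 -59.3 30 103.6; python3 chk.py eyepiece_mid 584.5 -59.3 27 0
```

```text
time: 25.2
tool_pos: [584.4, -60.7, 131.3]
tcp_rot: [-180.0, 0.0, 103.7]
ft_force: [0.2, -0.9, -0.4]
finger_gap: 85.5
grip_force: 0.0
time: 25.37
tool_pos: [584.5, -61.4, 131.6]
tcp_rot: [180.0, 0.0, 103.6]
ft_force: [0.7, -0.5, 0.2]
finger_gap: 85.5
grip_force: 0.0
turn [0.0003 0.0003 0.0008] shift [ 0.2   0.05 10.16] len 10.2 t 25.3667
eyepiece_mid [(586.1, -59.6, 0.0, 0.058), (581.2, -58.4, 0.0, 0.411), (582.9, -60.0, 0.0, 0.258)]
```

```bash
python3 -m handwheel '[[1,0.2,0.05,1.5,0,0,0],[1,0,0,2.5,0,0,0],[1,0,0,2.5,0,0,0],[1,0,0,2,0,0,0],[1,0,0,1.6,0,0,0],[1,0,0,0,0,0,0],[1,0,0,0,0,0,0],[1,0,0,0,0,0,0]]'
python3 -m handwheel '[[0,0,0,0,0,0,0],[-0.5,0,0,0,0,0,0],[-0.5,0,0,0,0,0,0],[-0.5,0,0,0,0,0,0],[-0.5,0,0,0,0,0,0],[-0.5,0,0,0,0,0,0],[-0.5,0,0,0,0,0,0]]' 35;  python3 go.py 584.5 -59.3 130 103.6
```

```text
time: 26.23
tool_pos: [585.2, -58.3, 31.5]
tcp_rot: [179.9, 0.0, 103.8]
ft_force: [0.8, -0.1, 1.0]
finger_gap: 85.5
grip_force: 0.0
time: 26.82
tool_pos: [585.0, -58.2, 31.2]
tcp_rot: [179.9, 0.0, 103.8]
ft_force: [-1.4, 1.4, 6.1]
finger_gap: 32.7
grip_force: 35.1
turn [0.0011 0.0005 0.0033] shift [-0.1  -0.07 -9.88] len 9.9 t 26.8167
```

```bash
python3 -m handwheel '[[-0.5,0,0,-1,0,0,0],[-0.5,0,0,-3,0,0,0],[-0.5,0,0,-3,0,0,0],[-0.5,0,0,-2.5,0,0,0],[-0.5,0,0,0,0,0,0],[-0.5,0,0,0,0,0,0]]';  python3 go.py 524.1 -272.9 126 103.6
```

```text
time: 27.32
tool_pos: [585.9, -58.3, 128.1]
tcp_rot: [179.8, 0.1, 103.8]
ft_force: [-0.7, -0.7, -2.2]
finger_gap: 32.9
grip_force: 35.0
turn [0.0042 0.0019 0.0033] shift [-19.4  -11.06   0.21] len 22.3 t 27.3167
```

```bash
python3 -m handwheel '[[-0.5,-1.4,-0.8,0,0,0,0],[-0.5,-3,-1.71,0,0,0,0],[-0.5,-3,-1.71,0,0,0,0],[-0.5,-3,-1.71,0,0,0,0],[-0.5,-3,-1.71,0,0,0,0],[-0.5,-3,-1.71,0,0,0,0],[-0.5,-2,-1.14,0,0,0,0],[-0.5,-1,-0.57,0,0,0,0],[-0.5,0,0,0,0,0,0],[-0.5,0,0,0,0,0,0],[-0.5,0,0,0,0,0,0]]';  python3 go.py 524.1 -272.9 38 103.6
```

```text
time: 28.23
tool_pos: [523.1, -271.5, 124.5]
tcp_rot: [-180.0, -0.1, 103.8]
ft_force: [-0.9, -0.4, -1.6]
finger_gap: 32.7
grip_force: 35.0
turn [-0.0007 -0.0016  0.0038] shift [-0.16  0.06  8.65] len 8.6 t 28.2333
```

```bash
python3 -m handwheel '[[-0.5,-0.1,0,1,0,0,0],[-0.5,0,0,2,0,0,0],[-0.5,0,0,2,0,0,0],[-0.5,0,0,1.5,0,0,0],[-0.5,0,0,1,0,0,0],[-0.5,0,0,0.7,0,0,0],[-0.5,0,0,0.3,0,0,0],[-0.5,0,0,0,0,0,0],[-0.5,0,0,0,0,0,0]]';  python3 go.py 524.1 -272.9 37.2 103.6
```

```text
time: 28.98
tool_pos: [524.0, -273.9, 41.0]
tcp_rot: [180.0, 0.0, 103.8]
ft_force: [1.5, -0.3, -0.8]
finger_gap: 32.6
grip_force: 35.0
turn [0.0008 0.0007 0.0035] shift [0.1  0.03 0.38] len 0.4 t 28.9833
```

```bash
python3 -m handwheel '[[-0.5,0,0,0.2,0,0,0],[-0.5,0,0,0.1,0,0,0],[-0.5,0,0,0,0,0,0],[-0.5,0,0,0,0,0,0]]';  python3 -m handwheel '[[-0.5,0,0,0.1,0,0,0],[-0.5,0,0,0,0,0,0],[-0.5,0,0,0,0,0,0]]'; python3 go.py 524.1 -272.9 37.2 103.6
```

```text
time: 29.32
tool_pos: [523.6, -273.9, 37.6]
tcp_rot: [180.0, 0.0, 103.8]
ft_force: [-0.0, -0.3, -1.1]
finger_gap: 32.7
grip_force: 35.0
time: 29.57
tool_pos: [523.7, -274.0, 37.2]
tcp_rot: [180.0, 0.0, 103.8]
ft_force: [-2.6, 1.3, 4.9]
finger_gap: 33.1
grip_force: 35.6
turn [0.0004 0.0005 0.0032] shift [0.1  0.06 0.  ] len 0.1 t 29.5667
```

Contact with the floor at 4.9 N. I release and raise.

```bash
python3 -m handwheel '[[-0.2,0,0,0,0,0,0],[0.1,0,0,0,0,0,0],[0.2,0,0,0,0,0,0],[0.2,0,0,0,0,0,0],[0.2,0,0,-0.5,0,0,0],[0.2,0,0,-2,0,0,0],[0.2,0,0,-3,0,0,0],[1,0,0,-4,0,0,0],[1,0,0,-1,0,0,0],[1,0,0,0,0,0,0]]';  python3 go.py 600 43 142 90; python3 chk.py eyepiece_mid 523.7 -274 33 0
```

```text
time: 30.4
tool_pos: [526.3, -275.6, 147.3]
tcp_rot: [179.6, 0.4, 103.8]
ft_force: [-0.3, -0.2, 0.2]
finger_gap: 83.9
grip_force: 0.0
turn [0.0072 0.0059 0.2407] shift [31.86  7.37  0.53] len 32.7 t 30.4
eyepiece_mid [(526.3, -275.7, 0.0, 0.083), (523.6, -272.3, 0.0, 0.187), (524.8, -275.6, 0.0, 0.151)]
```

```bash
python3 -m handwheel '[[1,0,0,0,0,0,0.12],[1,0,0,0,0,0,0.12],[1,0,0,0,0,0,0.12],[1,0,0,0,0,0,0.12],[1,0,0,0,0,0,0.12],[1,0,0,0,0,0,0.12],[1,0,0,0,0,0,0.12],[1,0,0,0,0,0,0.12],[1,0,0,0,0,0,0.12],[1,0,0,0,0,0,0.12],[1,0,0,0,0,0,0.12],[1,0,0,0,0,0,0.12]]'
python3 -m handwheel '[[1,0,0,0,0,0,0.12],[1,0,0,0,0,0,0.12],[1,0,0,0,0,0,0.02],[1,0,0,0,0,0,0],[1,0,0,0,0,0,0]]';  python3 go.py 599.5 43.2 130 6.2
```

```text
time: 31.6
tool_pos: [522.3, -273.1, 139.1]
tcp_rot: [-179.8, 0.1, 20.9]
ft_force: [0.1, -0.3, -0.0]
finger_gap: 85.5
grip_force: 0.0
time: 32.02
tool_pos: [522.9, -273.5, 140.2]
tcp_rot: [-179.9, 0.1, 6.6]
ft_force: [1.0, 0.1, -0.2]
finger_gap: 85.3
grip_force: 0.0
turn [-0.0011  0.0014  0.0069] shift [ 11.03 -30.65   1.02] len 32.6 t 32.0167
```

```bash
python3 -m handwheel '[[1,0.6,-1.7,0.1,0,0,0.007],[1,1.23,-3.4,0.1,0,0,0],[1,1.23,-3.4,0.1,0,0,0],[1,1.23,-3.4,0.1,0,0,0],[1,1.23,-3.4,0.1,0,0,0],[1,1.23,-3.4,0.1,0,0,0],[1,1.23,-3.4,0.1,0,0,0],[1,1.23,-3.4,0.1,0,0,0],[1,1.23,-3.4,0.1,0,0,0],[1,0.6,-1.75,0.1,0,0,0],[1,0,0,0,0,0,0],[1,0,0,0,0,0,0]]'
python3 -m handwheel '[[1,0,0,0,0,0,0],[1,0,0,0,0,0,0]]';  python3 go.py 599.5 43.2 23 6.2; python3 chk.py objective_mid 599.5 43.2 25 0
```

```text
time: 33.02
tool_pos: [600.9, 43.6, 130.8]
tcp_rot: [180.0, 0.1, 6.3]
ft_force: [-0.4, -0.8, -0.1]
finger_gap: 85.4
grip_force: 0.0
time: 33.18
tool_pos: [601.0, 41.3, 131.2]
tcp_rot: [180.0, 0.0, 6.0]
ft_force: [0.5, -0.2, 0.3]
finger_gap: 85.5
grip_force: 0.0
turn [ 0.0003  0.0004 -0.0041] shift [-0.13 -0.2  10.82] len 10.8 t 33.1833
objective_mid [(601.2, 42.9, 0.0, 0.072), (597.6, 44.8, 0.0, 0.391), (601.0, 43.1, 0.0, 0.244)]
```

```bash
python3 -m handwheel '[[1,-0.1,-0.2,1.5,0,0,0],[1,0,0,2.5,0,0,0],[1,0,0,2.5,0,0,0],[1,0,0,2.2,0,0,0],[1,0,0,1.4,0,0,0],[1,0,0,0.8,0,0,0],[1,0,0,0,0,0,0],[1,0,0,0,0,0,0]]'
python3 -m handwheel '[[0,0,0,0,0,0,0],[-0.6,0,0,0,0,0,0],[-0.6,0,0,0,0,0,0],[-0.6,0,0,0,0,0,0],[-0.6,0,0,0,0,0,0],[-0.6,0,0,0,0,0,0],[-0.6,0,0,0,0,0,0],[-0.6,0,0,0,0,0,0]]' 35;  python3 go.py 599.5 43.2 130 6.2
```

```text
time: 34.05
tool_pos: [600.3, 44.3, 22.8]
tcp_rot: [180.0, -0.0, 6.0]
ft_force: [0.3, -0.4, 0.4]
finger_gap: 85.5
grip_force: 0.0
time: 34.72
tool_pos: [600.5, 44.5, 23.1]
tcp_rot: [180.0, -0.1, 6.0]
ft_force: [-1.7, 0.2, 5.8]
finger_gap: 26.8
grip_force: 34.7
turn [ 0.0001 -0.0011 -0.0038] shift [ -0.11   0.12 -10.69] len 10.7 t 34.7167
```

```bash
python3 -m handwheel '[[-0.6,0,0,-1,0,0,0],[-0.6,0,0,-3,0,0,0],[-0.6,0,0,-3,0,0,0],[-0.6,0,0,-3,0,0,0],[-0.6,0,0,-0.7,0,0,0],[-0.6,0,0,0,0,0,0],[-0.6,0,0,0,0,0,0]]';  python3 go.py 481.4 309.4 126 6.2
```

```text
time: 35.3
tool_pos: [600.0, 44.5, 129.4]
tcp_rot: [180.0, -0.0, 6.0]
ft_force: [0.0, 0.3, -1.0]
finger_gap: 26.9
grip_force: 34.6
turn [ 0.     -0.0006 -0.0038] shift [ -8.93 -27.62   0.34] len 29.0 t 35.3
```

```bash
python3 -m handwheel '[[-0.6,-0.5,-1.5,0,0,0,0],[-0.6,-1.1,-3.4,0,0,0,0],[-0.6,-1.1,-3.4,0,0,0,0],[-0.6,-1.1,-3.4,0,0,0,0],[-0.6,-1.1,-3.4,0,0,0,0],[-0.6,-1.1,-3.4,0,0,0,0],[-0.6,-1.1,-3.4,0,0,0,0],[-0.6,-1.1,-3.4,0,0,0,0],[-0.6,-0.8,-2.4,0,0,0,0],[-0.6,0,0,0,0,0,0],[-0.6,0,0,0,0,0,0],[-0.6,0,0,0,0,0,0]]'; python3 -m handwheel '[[-0.6,0,0,0,0,0,0]]'; python3 go.py 481.4 309.4 27 6.2
```

```text
time: 36.3
tool_pos: [480.4, 310.1, 127.6]
tcp_rot: [179.9, 0.2, 6.0]
ft_force: [0.0, -0.2, -1.0]
finger_gap: 26.8
grip_force: 34.7
time: 36.38
tool_pos: [481.3, 309.5, 128.2]
tcp_rot: [179.9, 0.1, 5.9]
ft_force: [0.2, 0.4, -1.0]
finger_gap: 26.5
grip_force: 34.7
turn [ 0.001   0.0017 -0.0046] shift [1.000e-02 1.000e-02 1.012e+01] len 10.1 t 36.3833
```

```bash
python3 -m handwheel '[[-0.6,0,0,1,0,0,0],[-0.6,0,0,2.5,0,0,0],[-0.6,0,0,2.5,0,0,0],[-0.6,0,0,2,0,0,0],[-0.6,0,0,1,0,0,0],[-0.6,0,0,0.6,0,0,0],[-0.6,0,0,0.2,0,0,0],[-0.6,0,0,0,0,0,0],[-0.6,0,0,0,0,0,0]]'; python3 -m handwheel '[[-0.6,0,0,0.1,0,0,0],[-0.6,0,0,0,0,0,0]]'; python3 go.py 481.4 309.4 27 6.2
```

```text
time: 37.13
tool_pos: [482.6, 310.9, 32.6]
tcp_rot: [-180.0, -0.1, 6.0]
ft_force: [0.1, 0.5, -0.7]
finger_gap: 26.7
grip_force: 34.7
time: 37.3
tool_pos: [482.4, 311.0, 31.4]
tcp_rot: [-180.0, -0.1, 6.0]
ft_force: [0.0, 0.8, -1.5]
finger_gap: 27.0
grip_force: 34.7
turn [-0.0007 -0.0018 -0.0038] shift [-0.11  0.15  0.44] len 0.5 t 37.3
```

```bash
python3 -m handwheel '[[-0.6,0,0,0.2,0,0,0],[-0.6,0,0,0.1,0,0,0],[-0.6,0,0,0,0,0,0],[-0.6,0,0,0,0,0,0]]'; python3 -m handwheel '[[-0.6,0,0,0.1,0,0,0],[-0.6,0,0,0.1,0,0,0],[-0.6,0,0,0,0,0,0],[-0.6,0,0,0,0,0,0]]'; python3 go.py 481.4 309.4 27 6.2
```

```text
time: 37.63
tool_pos: [481.5, 310.6, 27.3]
tcp_rot: [180.0, 0.0, 6.0]
ft_force: [-0.0, 0.4, -0.7]
finger_gap: 26.9
grip_force: 34.8
time: 37.97
tool_pos: [481.7, 310.7, 27.1]
tcp_rot: [180.0, 0.0, 6.0]
ft_force: [-8.7, -4.0, 17.1]
finger_gap: 26.6
grip_force: 36.4
turn [ 0.0002  0.0001 -0.0037] shift [-0.05  0.12  0.01] len 0.1 t 37.9667
```

```bash
python3 -m handwheel '[[-0.6,0,0,-0.15,0,0,0],[-0.3,0,0,0,0,0,0],[0.1,0,0,0,0,0,0],[0.1,0,0,0,0,0,0],[0.1,0,0,0,0,0,0],[0.1,0,0,-0.5,0,0,0],[0.1,0,0,-2,0,0,0],[0.1,0,0,-3,0,0,0],[1,0,0,-4,0,0,0],[1,0,0,-2,0,0,0],[1,0,0,0,0,0,0],[1,0,0,0,0,0,0]]';  python3 chk.py objective_mid 481.5 310.6 29 0; python3 go.py 459 160.5 140 6.2
```

```text
time: 38.97
tool_pos: [482.9, 311.2, 144.2]
tcp_rot: [-179.9, -0.2, 6.0]
ft_force: [0.1, -0.7, -0.8]
finger_gap: 85.2
grip_force: 0.0
objective_mid [(482.1, 310.4, 0.0, 0.077), (479.7, 311.0, 0.0, 0.254), (480.6, 310.9, 0.0, 0.179)]
turn [ 0.0012  0.0031 -0.0038] shift [-3.75 14.63 -0.02] len 15.1 t 39.1667
```

```bash
python3 -m handwheel '[[1,-0.5,2,0,0,0,0],[1,-0.9,3.5,0,0,0,0],[1,-0.9,3.5,0,0,0,0],[1,-0.9,3.5,0,0,0,0],[1,-0.55,2.1,0,0,0,0],[1,0,0,0,0,0,0],[1,0,0,0,0,0,0],[1,0,0,0,0,0,0],[1,0,0,0,0,0,0]]';  python3 chk.py tall_jar_mid 458.5 160.5 37.5 0; python3 go.py 458.5 160.5 46 6.2
```

```text
time: 39.92
tool_pos: [459.3, 162.2, 141.3]
tcp_rot: [-180.0, 0.0, 6.0]
ft_force: [0.6, -0.5, 0.1]
finger_gap: 85.6
grip_force: 0.0
tall_jar_mid [(458.3, 160.4, 0.0, 0.109), (456.3, 153.1, 0.0, 1.394), (458.5, 160.1, 0.0, 0.767)]
turn [-0.0001  0.0003 -0.0026] shift [-0.11  0.16  9.56] len 9.6 t 40.1167
```

```bash
python3 -m handwheel '[[1,-0.1,0.15,1.5,0,0,0],[1,0,0,2.5,0,0,0],[1,0,0,2.5,0,0,0],[1,0,0,1.8,0,0,0],[1,0,0,1.2,0,0,0],[1,0,0,0,0,0,0],[1,0,0,0,0,0,0],[1,0,0,0,0,0,0]]'
python3 -m handwheel '[[0.4,0,0,0,0,0,0],[0,0,0,0,0,0,0],[0,0,0,0,0,0,0],[0,0,0,0,0,0,0],[0,0,0,0,0,0,0],[0,0,0,0,0,0,0],[0,0,0,0,0,0,0]]' 40;  python3 go.py 458.5 160.5 146 6.2
```

```text
time: 40.78
tool_pos: [459.7, 160.2, 48.1]
tcp_rot: [-180.0, -0.1, 6.0]
ft_force: [0.1, -0.4, 1.0]
finger_gap: 85.6
grip_force: 0.0
time: 41.37
tool_pos: [459.5, 160.1, 48.2]
tcp_rot: [-180.0, -0.1, 6.0]
ft_force: [-1.8, -0.3, 6.5]
finger_gap: 47.6
grip_force: 40.8
turn [-0.0002 -0.0017 -0.0038] shift [-0.09 -0.05 -9.78] len 9.8 t 41.3667
```

```bash
python3 -m handwheel '[[0,0,0,-1,0,0,0],[0,0,0,-3,0,0,0],[0,0,0,-3,0,0,0],[0,0,0,-2.2,0,0,0],[0,0,0,0,0,0,0],[0,0,0,0,0,0,0]]';  python3 go.py 556 317.5 140 6.2
```

```text
time: 41.87
tool_pos: [460.0, 160.1, 141.0]
tcp_rot: [-180.0, -0.2, 6.0]
ft_force: [0.7, -0.3, -2.4]
finger_gap: 47.6
grip_force: 42.1
turn [-0.0005 -0.0041 -0.0038] shift [ 11.24 -14.61   0.1 ] len 18.4 t 41.8667
```

```bash
python3 -m handwheel '[[0,0.9,-1.2,0,0,0,0],[0,2,-2.6,0,0,0,0],[0,2,-2.6,0,0,0,0],[0,2,-2.6,0,0,0,0],[0,2,-2.6,0,0,0,0],[0,1.5,-2,0,0,0,0],[0,0.8,-1,0,0,0,0],[0,0,0,0,0,0,0],[0,0,0,0,0,0,0],[0,0,0,0,0,0,0]]';  python3 go.py 556 317.5 53 6.2
```

```text
time: 42.7
tool_pos: [553.7, 315.6, 137.3]
tcp_rot: [179.9, 0.2, 6.0]
ft_force: [-0.4, -0.6, -1.1]
finger_gap: 48.3
grip_force: 42.1
turn [ 0.0013  0.0027 -0.004 ] shift [ 0.25 -0.16  8.43] len 8.4 t 42.7
```

```bash
python3 -m handwheel '[[0,0.2,0,1,0,0,0],[0,0,0,2,0,0,0],[0,0,0,2,0,0,0],[0,0,0,1.5,0,0,0],[0,0,0,1,0,0,0],[0,0,0,0.6,0,0,0],[0,0,0,0.2,0,0,0],[0,0,0,0,0,0,0],[0,0,0,0,0,0,0],[0,0,0,0,0,0,0]]'; python3 go.py 556 317.5 52.2 6.2
```

```text
time: 43.53
tool_pos: [557.7, 317.3, 57.2]
tcp_rot: [-180.0, -0.1, 6.0]
ft_force: [0.1, -0.5, -1.7]
finger_gap: 48.0
grip_force: 42.1
turn [-0.0007 -0.002  -0.0039] shift [-0.17 -0.04  0.5 ] len 0.5 t 43.5333
```

```bash
python3 -m handwheel '[[0,-0.1,0,0.2,0,0,0],[0,0,0,0.15,0,0,0],[0,0,0,0,0,0,0],[0,0,0,0,0,0,0]]';python3 -m handwheel '[[0,0,0,0.1,0,0,0],[0,0,0,0,0,0,0],[0,0,0,0,0,0,0]]'; python3 go.py 556 317.5 52.2 6.2
```

```text
time: 43.87
tool_pos: [555.8, 316.9, 52.3]
tcp_rot: [-180.0, -0.0, 6.0]
ft_force: [-0.0, -0.1, -0.9]
finger_gap: 48.0
grip_force: 42.1
time: 44.12
tool_pos: [556.1, 316.9, 52.3]
tcp_rot: [-180.0, -0.0, 6.0]
ft_force: [-3.7, -1.7, 5.9]
finger_gap: 47.8
grip_force: 42.8
turn [-0.     -0.0003 -0.0038] shift [ 0.   -0.06  0.01] len 0.1 t 44.1167
```

Touching the floor. I release, raise and back off toward the robot for a final check.

```bash
python3 -m handwheel '[[0.3,0,0,0,0,0,0],[0.6,0,0,0,0,0,0],[0.6,0,0,0,0,0,0],[0.6,0,0,0,0,0,0],[0.6,0,0,-0.5,0,0,0],[1,0,0,-2,0,0,0],[1,0,0,-4,0,0,0],[1,0,0,-4,0,0,0],[1,0,0,-4,0,0,0],[1,0,2,-2,0,0,0],[1,0,4,0,0,0,0],[1,0,4,0,0,0,0]]'
python3 -m handwheel '[[1,-0.5,4,0,0,0,0],[1,-1,4,0,0,0,0],[1,-2,3,0,0,0,0],[1,-3,3,0,0,0,0],[1,-2,2,0,0,0,0],[1,0,0,0,0,0,0],[1,0,0,0,0,0,0],[1,0,0,0,0,0,0],[1,0,0,0,0,0,0]]'
python3 - <<'E'
from m2 import *
a=snap('scene','sf');b=snap('top','tf')
C=np.zeros((420,800,3),np.uint8)
C[:400,:400]=cv2.resize(a['image'][150:260,95:205],(400,400),interpolation=2)
C[:400,400:]=cv2.resize(a['image'][170:280,415:525],(400,400),interpolation=2)
cv2.imwrite('pics/f.png',C[:,:,::-1])
def inv(o,y,p):
    d=np.array(p[:2])-o;y=np.radians(y);return [round(float(v),1) for v in(d[0]*np.cos(y)+d[1]*np.sin(y),-d[0]*np.sin(y)+d[1]*np.cos(y))]
for n,q in {'slide_box_mid':[530,-338,29,.24],'wedge_mid':[577,-327,58,.24],'eyepiece_mid':[524,-275,33,0],'objective_mid':[481,311,29,0],'tall_jar_mid':[556,317,41.5,0]}.items():
    for w,p in zip('st',(a,b)):
        m=mask(p,n,q)
        if m is None: print(n,w,'none');continue
        r=fixz(n,[p],q)[0]
        print(n,w,[float(v) for v in r], inv([532.4,-302.9] if w=='s' else [530.4,-302.8],13.6,r) if n[0] in'swe' else inv([525.2,314] if w=='s' else[522.3,313.9],6.2,r))
# wedge height with z free, both views
ms=[mask(p,'wedge_mid',[577,-327,58,.24]) for p in(a,b)]
k=[(p,m) for p,m in zip((a,b),ms) if m is not None]
for z in (53,58,63,68):
    print(z,fixz('wedge_mid',[a],[577,-327,z,.24])[0][-1])
for n in('short_jar_mid','petri_dish_mid','dropper_mid'): print(n,[np.round(d['location']).tolist() for d in place_of(a,n)[:1]])
E
```

```text
time: 45.12
tool_pos: [567.5, 217.9, 219.9]
tcp_rot: [-179.9, -0.3, 6.2]
ft_force: [1.1, -1.1, -1.0]
finger_gap: 85.9
grip_force: 0.0
time: 45.87
tool_pos: [499.5, 50.7, 216.7]
tcp_rot: [-180.0, -0.0, 6.0]
ft_force: [0.4, 0.6, 0.4]
finger_gap: 85.1
grip_force: 0.0
slide_box_mid s [514.1, -335.7, 28.3, 1.3] [-25.5, -27.6]
slide_box_mid t [529.0, -337.3, 14.5, 0.079] [-9.5, -33.2]
wedge_mid s [578.7, -326.9, 16.5, 0.089] [39.4, -34.2]
wedge_mid t [575.9, -324.4, 13.7, 0.125] [39.1, -31.7]
eyepiece_mid s [524.9, -274.5, 0.0, 0.196] [-0.6, 29.4]
eyepiece_mid t [524.2, -273.9, 0.0, 0.072] [0.8, 29.5]
objective_mid s [482.8, 310.0, 0.0, 0.223] [-42.6, 0.6]
objective_mid t none
tall_jar_mid s [556.9, 316.1, 0.0, 0.209] [31.7, -1.3]
tall_jar_mid t none
53 0.076
58 0.089
63 0.097
68 0.107
short_jar_mid [[606.0, -160.0, 22.0]]
petri_dish_mid [[469.0, -139.0, 8.0]]
dropper_mid [[432.0, -43.0, 34.0]]
```

View pics/f.png

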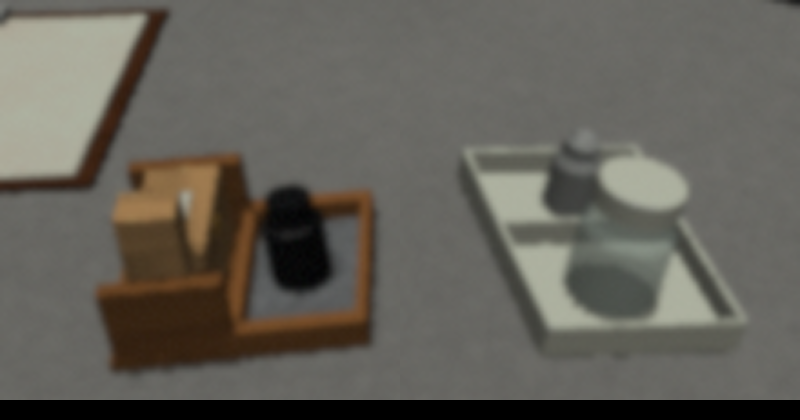

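View pics/tf.png

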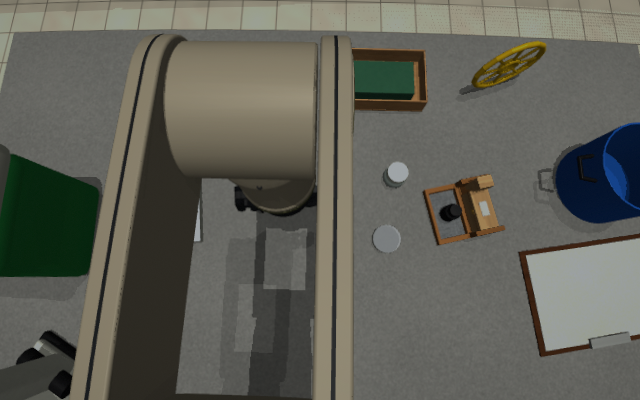

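In the close crop, the wedge (150,235) is jammed behind the far wall with the box against the near wall, and the eyepiece stands on the felt at (298,240). The objective (573,180) and the tall jar (625,240) stand in their cells. The unwanted things have not moved and the gripper is clear. Handing in.

```bash
python3 -c "
from bench import *
print(hand_in())"
```

```text
the job is handed in; nothing more can be done
None
```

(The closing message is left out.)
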